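# Show the marked brake pad to the inspection camera

### The arm

A 6-joint arm with a two-finger parallel gripper is mounted at the origin on the work surface. World frame = base frame: x ahead of the robot, y to its left, z up, the work surface at z = 0. Lengths are in m, angles in rad, forces in N, time in s.
With the tool pointing down it reaches from about 0.35 to 0.85 m from the base axis. Payload 8.1 kg.
Tool frame: the origin (TCP) lies midway between the tips of the shut fingers; the grasp point (between the pads) lies 19 mm behind it (robot.tcp_to_grasp is the distance from the TCP to the grasp point, in m); x points along the fingers, y is the direction in which the jaws open and shut, and the axes are right-handed (so a half turn about x gives the same grasp; the last joint's range is limited). The gripper opens to 93 mm and grips with 3 to 60 N. Pads are 15 mm wide; open, the fingers measure 128 mm over their backs; the gripper's body (75 mm by 188 mm) begins 65 mm behind the grasp point.
Start: joints at [1.073, 0.13, 1.488, -0, 1.523, -0.085], TCP at [0.241, 0.55, 0.219] pointing down, gripper open.
Joint ranges: [-2.96, 2.96], [-0.89, 2.26], [0.02, 2.5], [-1.34, 4.48], [0, 2.73], [-2.66, 2.66]. Speed limits (rad/s): [2.39, 2.39, 2.79, 3.14, 3.14, 3.14].

### API

Orientations are given as a rotation vector (axis times angle).
In Python, from plant import robot gives the robot as it stands.
- The arm moves only by the tool play_rows, never from a script. Its argument "plan" is a list of rows, each an object with "slide": the shift along the world's x, y, z as a fraction of full scale, a list of three; "roll": the turn about the world's z as a fraction of full scale; "fingers": the gripper command: -1 is shut, 1 is fully open, values between are in proportion. A call has 1 to 20 rows; each row shifts and turns the commanded pose from where the row before left it; what a row does not reach is not made up. Full scale, the value 1, is 30 mm for a shift and 8 degrees for a turn. A row lasts 1/8 s, in which the tool goes at most 62.5 mm and 10.7 degrees, less where a joint would pass 70% of its speed; a pose out of reach is approached as far as the arm can. A call with a number of a shift or a turn outside -1 to 1 is refused whole. A call with a gripper value outside its range is refused whole. The fingers move at their own pace and stop on an object; "squeeze" is the grip in N (left out, the last holds). Time passes only in rows, so rows that do not move let the fingers close. It gives the time, the measured TCP pose, the force and the opening at its end, in the units of the state.
- robot.read_state(): the state, without advancing time (a new reading comes with each control period).
- robot.read_camera(name): name is "side" or "top" or "wrist"; returns the picture (400x640x3 uint8, red, green, blue); there is no depth.
- robot.get_calibration(name): a dict with "fx", "fy", "cx", "cy" (pixels), "R" (3x3) and "t" (3): a world point X has camera coordinates R X + t; the wrist camera has in their place "T_tool_cam" (4x4, takes a point from camera to tool coordinates, whose origin is the TCP and whose axes are the tool frame's). Camera axes: x right, y down, z forward; pixel columns grow to the right and rows downward; lengths in m; the calibration is good to about 2 mm. A picture is of the moment at which its call begins: read the wrist's pose just before it. get_calibration takes no time and is no camera call.
- robot.close_job(): hands the job in, once; it reports no verdict.
Trained networks look in the newest picture that a camera, given by its name, has taken for a name from the list of things; names that differ only in an ending like _2 or _b are one class to them, and where a whole thing is asked for, a point or a joint stands for the part that bears it (a point fixed in the world has none). Each returns a list of dicts, best first, with "p" (0 to 1); they miss things now and then, are a little off and sometimes report something else, mostly with a low value. They report only what shows in the picture. A call takes as long as a camera call.
- robot.boxes_of(camera, target): "extent" ([centre column, centre row, width, height] in pixels, round what is visible of it).
- robot.regions_of(camera, target): "region" (400x640 bool, what is visible of it) and "extent" ([centre column, centre row, width, height] in pixels, round what is visible of it).
- robot.mark_of(camera, target): "point" ([column, row] in pixels: a listed point, or the origin of a listed thing).
The state is a dict: "t": time; "q": joint angles; "dq": joint speeds; "joint_torque": joint torques, N m; "tool_pos": TCP position; "orientation": TCP orientation; "force": force on the tool from outside, world axes, zero at the start; "wrist_torque": the same for the moment, N m; "opening": finger opening in m.
Only numpy, scipy, OpenCV 4.12 (cv2) and the standard library are available. Lean on these libraries where they do the work, as an engineer would, in place of code of your own. Each camera call takes 0.05 s, during which the arm holds its last target.

### The job

Take the brake pad with the yellow backing plate out of the wooden rack and hold it up to the inspection camera: right way up and tipped back so that its dark lining squarely faces the down-slanting lens, the middle of the lining 140 mm straight out from the lens (65 mm from the orange tip of the distance rod, which lies under that point). Do not touch the camera, and leave the other pads, the mug and the bottle where they stand. Finish while still holding the pad there, motionless in the air.

Things in the scene. Friction and masses are not known exactly. Their poses are not given: they have to be found in the camera images.
- pad_yellow: Brake pad to be shown, 0.28-0.52 kg, on its long edge in a rack groove. Origin: centre of underside; z up, y along it, x through it to the lining side. 16 mm thick, 70 high. x -8..0: yellow plate, 92 long, ears to 117 at z 29-51. x 0..8: dark lining, 84 long, z 10-62, split by a 4 mm gap at y 0. Room for fingers at both faces; take it from above by its thickness, mid top edge.
- lining_face (a point): Middle of the yellow pad's lining face: the pad's point x +8, y 0, z 36 mm; axes as the pad's. Bring this point to the focus point.
- pad_grey_a: Brake pad of the same shape, size and axes as the yellow one, but with a grey backing plate; stays standing in the rack. Origin: centre of its underside.
- pad_grey_b: Brake pad of the same shape, size and axes as the yellow one, but with a grey backing plate; stays standing in the rack. Origin: centre of its underside.
- rack: Fixed light wooden block, 216 (x) x 150 (y) x 30 mm high; origin: centre of its underside. Three grooves along its y, at x -66, 0, +66 mm, 19 mm wide, 18 deep (floor 12 mm above the counter), one pad in each in any order, linings towards the rack's +x. Pads stand 52 mm proud of it.
- camera: Inspection camera, fixed: dark round base 120 mm across, rod 18 mm across, fork and white tilting head, 335 mm high in all. Origin: centre of the base's underside. It looks along the stand's -x (roughly back towards the robot), slanting down 0.2 to 0.55 rad; the tilt stays unless pushed.
- lens (a point): Centre of the lens front (black barrel 36 mm across, 20 long, on a white head 46 wide, 42 high). Axes of the camera head: it looks along -x, y is level, z is the camera's up.
- focus (a point): Focus point in the air, 140 mm out from the lens on its line of sight; axes: x back to the lens, y level, z the camera's up. The pad is right when its lining middle is here and its x, y, z axes lie along these. A 5 mm steel rod, part of the camera, runs from the head parallel to the line of sight, 65 mm below it (-z), to a 12 mm orange ball centred 65 mm below this point.
- mug: White mug, 80 mm across, 90 mm high, with a handle; bystander. Origin: centre of its underside.
- bottle: Clear bottle with blue label and cap, 60 mm across, 150 mm high; bystander. Origin: centre of its underside.

How it is judged:
By the outcome, as a careful person would: the job done as asked, in the order asked, and still so for the second after the job is handed in, while the arm keeps its last pose, push and grip.
It also fails if it takes over 46 s, if anything falls off the work surface, if the arm or the gripper's body presses on something with over 40 N, if the wrist force passes 120 N, or if a joint passes its speed limit or range.

## Working session

There is one attempt and no reset: what is moved stays moved. The work goes in short steps, Python scripts to look and compute and a tool call to move; the robot and the scene stay as the last step left them, time stands still between calls to the robot, and variables do not carry over. Pictures are saved under pics/ and viewed, and the job is handed in when it is done.

Besides the shell and the picture viewer there is one more tool, called in YAML: its name, and indented under it one key for each argument. play_rows: Moves the arm, as the interface text tells. Its arguments: {"type":"object","properties":{"plan":{"type":"array","items":{"type":"object","properties":{"slide":{"type":"array","items":{"type":"number","minimum":-1,"maximum":1}},"roll":{"type":"number","minimum":-1,"maximum":1},"fingers":{"type":"number"}}}},"squeeze":{"type":"number"}},"required":["plan"]}

```bash
ls -la; mkdir -p pics; python3 - <<'E'
from plant import robot
import cv2
print([a for a in dir(robot) if a[0]!='_'])
s=robot.read_state();print({k:s[k] for k in s})
print(robot.tcp_to_grasp)
for n in("side","top","wrist"):
    im=robot.read_camera(n);cv2.imwrite(f"pics/{n}0.png",im[:,:,::-1])
    print(n,robot.get_calibration(n))
    for t in("pad_yellow","lining_face","pad_grey_a","rack","camera","lens","focus","mug","bottle"):
        print(n,t,[(round(d['p'],2),[round(float(v)) for v in d['point']]) for d in robot.mark_of(n,t)][:3]) if n!="wrist" else 0
print(robot.read_state()['t'])
E
```

```text
total 12
drwxr-xr-x  3 agent agent 4096 Dec  7 13:52 .
drwxr-xr-x 23 root  root  4096 Dec  7 13:52 ..
drwxr-xr-x  2 agent agent 4096 Dec  7 13:52 pics
['IKError', 'boxes_of', 'close_job', 'get_calibration', 'mark_of', 'read_camera', 'read_state', 'regions_of', 'tcp_to_grasp']
{'t': 0.0, 'q': array([ 1.07260403e+00,  1.31182817e-01,  1.48929635e+00,  1.65399510e-05,
        1.52298577e+00, -8.54197286e-02]), 'dq': array([ 9.13199708e-04,  3.53592412e-05, -1.29673262e-03, -2.44109557e-04,
        4.43541257e-04, -8.12177431e-04]), 'joint_torque': array([ 1.80413295e-03, -5.59845793e+01, -4.91762567e+01,  7.67768710e-02,
        3.52084986e-02, -2.16547205e-04]), 'tool_pos': array([0.24039837, 0.54910547, 0.21756514]), 'orientation': array([ 0.32238631,  1.54699442, -0.32521212]), 'force': array([-0.39598447, -0.56840885, -0.0956769 ]), 'wrist_torque': array([-0.01029286,  0.00942881, -0.0111304 ]), 'opening': 0.09295336985119719}
0.0188
side {'fx': 420.066947222355, 'fy': 420.066947222355, 'cx': 316.1605310761736, 'cy': 202.55080791021848, 'R': array([[-0.987309  , -0.15878433,  0.0029
[... 929 characters left out ...]
234]), (0.61, [380, 213])]
top rack [(0.74, [390, 237]), (0.18, [280, 206])]
top camera [(0.74, [285, 163])]
top lens [(0.93, [283, 155])]
top focus [(0.96, [280, 206])]
top mug [(0.82, [290, 270])]
top bottle [(0.9, [216, 216])]
wrist {'fx': 318.79842497613396, 'fy': 318.79842497613396, 'cx': 319.9382673721769, 'cy': 203.44022176516432, 'T_tool_cam': array([[ 8.37641258e-05, -3.01182979e-01,  9.53566362e-01,
        -1.66622990e-01],
       [ 9.99998862e-01,  1.46132797e-03,  3.73716078e-04,
         6.96698254e-04],
       [-1.50603011e-03,  9.53565246e-01,  3.01182759e-01,
        -8.37167570e-02],
       [ 0.00000000e+00,  0.00000000e+00,  0.00000000e+00,
         1.00000000e+00]])}
1.05
```

View pics/side0.png

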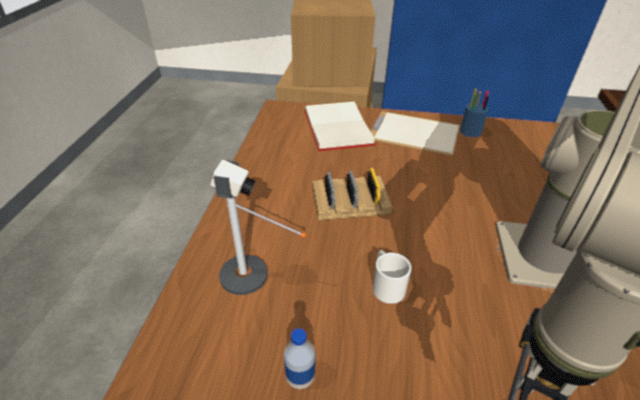

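View pics/top0.png

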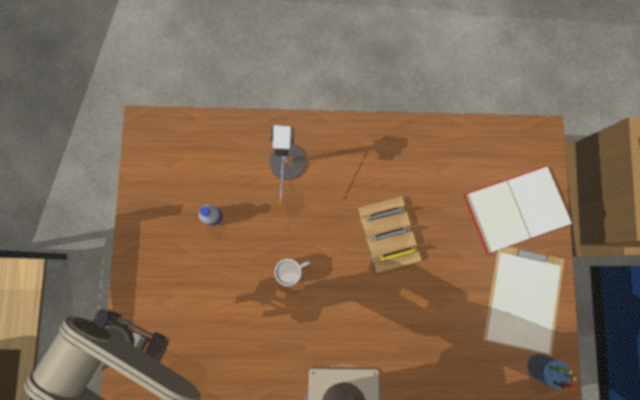

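View pics/wrist0.png

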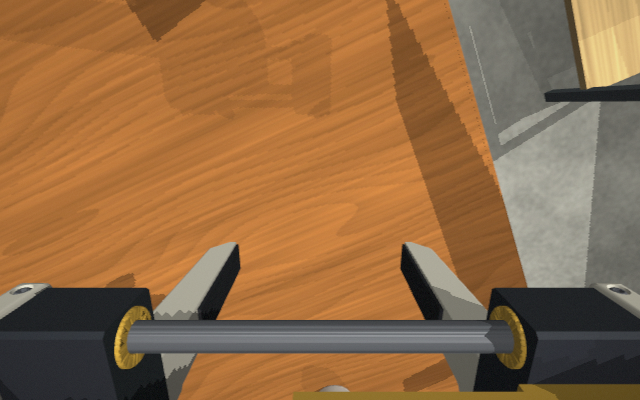

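```bash
cat > h.py <<'E'
import numpy as np,cv2
from plant import robot
from scipy.spatial.transform import Rotation as Ro
C={n:robot.get_calibration(n) for n in("side","top","wrist")}
def K(c): return np.array([[c['fx'],0,c['cx']],[0,c['fy'],c['cy']],[0,0,1]])
def P(n,s=None):
    c=C[n]
    if n!="wrist": return K(c)@np.c_[c['R'],c['t']]
    T=np.eye(4);T[:3,:3]=Ro.from_rotvec(s['orientation']).as_matrix();T[:3,3]=s['tool_pos']
    return K(c)@np.linalg.inv(T@c['T_tool_cam'])[:3]
def tri(*ob):
    A=[]
    for M,u in ob: A+= [u[0]*M[2]-M[0],u[1]*M[2]-M[1]]
    v=np.linalg.svd(np.array(A))[2][-1];return v[:3]/v[3]
def onz(M,u,z):
    A=np.c_[M[:,:2],-np.array([u[0],u[1],1])];r=np.linalg.solve(A,-(M[:,2]*z+M[:,3]));return np.r_[r[:2],z]
def proj(M,X):
    p=M@np.r_[X,1];return p[:2]/p[2]
E
python3 - <<'E'
from h import *
S,T=P("side"),P("top")
np.set_printoptions(precision=4,suppress=True)
for n,a,b in[("ball",(303,234),(281,202)),("lens",(249,187),(283,155)),("base",(246,273),(285,163)),("pady",(372,193),(396,256)),("lining",(370,186),(397,251)),("rack",(328,201),(390,237)),("mug",(386,289),(290,270)),("bottle",(301,378),(216,216))]:
    X=tri((S,a),(T,b));print(n,X,proj(S,X)-a,proj(T,X)-b)
for t,z in(("rack",0.),("pad_yellow",.012),("camera",0),("mug",0),("bottle",0)):
    print(t)
E
```

```text
ball [0.6069 0.1992 0.1776] [1.5439 0.2822] [-0.0361 -1.0433]
lens [0.7193 0.1911 0.2878] [1.8603 0.3732] [-0.1679 -1.2803]
base [0.7567 0.1993 0.0186] [-0.0253 -0.0052] [0.0017 0.017 ]
pady [ 0.4628 -0.1654  0.0181] [1.4133 0.2304] [ 0.0731 -1.1942]
lining [ 0.4747 -0.1629  0.0464] [0.269 0.046] [ 0.0136 -0.2279]
rack [ 0.559  -0.1522 -0.021 ] [12.9913  1.4281] [ -0.4189 -11.003 ]
mug [ 0.4096  0.1747 -0.0043] [0.4713 0.0756] [ 0.0348 -0.3188]
bottle [ 0.5787  0.4241 -0.0167] [-1.0999 -0.2053] [-0.0081  0.6166]
rack
pad_yellow
camera
mug
bottle
```

play_rows:
  plan:
    - {"slide": [0.8,0,1],"roll": 0,"fingers": 1}
    - {"slide": [0.8,0,1],"roll": 0,"fingers": 1}
    - {"slide": [0.8,0,1],"roll": 0,"fingers": 1}
    - {"slide": [0.8,0,1],"roll": 0,"fingers": 1}
    - {"slide": [1,0,1],"roll": 0,"fingers": 1}
    - {"slide": [1,0,0.5],"roll": 0,"fingers": 1}
    - {"slide": [1,0,0],"roll": 0,"fingers": 1}
    - {"slide": [1,0,0],"roll": 0,"fingers": 1}
    - {"slide": [1,0,0],"roll": 0,"fingers": 1}
    - {"slide": [1,0,0],"roll": 0,"fingers": 1}

```text
t: 2.3
tool_pos: [0.5176, 0.5495, 0.3835]
orientation: [0.324, 1.546, -0.324]
force: [-0.6, 1.2, 0.6]
opening: 0.093
```

```bash
python3 - <<'E'
from h import *
np.set_printoptions(precision=4,suppress=True)
s=robot.read_state();print(s['t'],s['q'],s['tool_pos'],s['opening']);print(Ro.from_rotvec(s['orientation']).as_matrix())
E
```

```text
2.3 [ 0.7474  0.622   0.5785  0.      1.9412 -0.4106] [0.5176 0.5495 0.3835] 0.0930251267148782
[[-0.0001  0.4011  0.916 ]
 [-0.      0.916  -0.4011]
 [-1.     -0.     -0.    ]]
```

play_rows:
  plan:
    - {"slide": [1,0.6,0],"roll": 0,"fingers": 1}
    - {"slide": [1,0.6,0],"roll": 0,"fingers": 1}
    - {"slide": [1,0.6,0],"roll": 0,"fingers": 1}
    - {"slide": [1,0.6,0],"roll": 0,"fingers": 1}
    - {"slide": [1,0.6,0],"roll": 0,"fingers": 1}
    - {"slide": [1,0.6,0],"roll": 0,"fingers": 1}

```text
t: 3.05
tool_pos: [0.6315, 0.5963, 0.3441]
orientation: [0.381, 1.493, -0.261]
force: [0.5, -1.7, 0.6]
opening: 0.0932
```

```bash
python3 - <<'E'
from h import *
np.set_printoptions(precision=4,suppress=True)
s=robot.read_state();print(s['t'],s['q'],s['tool_pos'],s['opening']);print(Ro.from_rotvec(s['orientation']).as_matrix())
E
```

```text
3.05 [ 0.6948  1.0407  0.0224  0.0074  1.986  -0.4598] [0.6315 0.5963 0.3441] 0.09323402890614563
[[ 0.0666  0.3984  0.9148]
 [ 0.0643  0.9132 -0.4024]
 [-0.9957  0.0856  0.0352]]
```

play_rows:
  plan:
    - {"slide": [0.8,0.7,1],"roll": 0,"fingers": 1}
    - {"slide": [0.8,0.7,1],"roll": 0,"fingers": 1}
    - {"slide": [0.8,0.7,1],"roll": 0,"fingers": 1}
    - {"slide": [0.8,0.7,1],"roll": 0,"fingers": 1}

```text
t: 3.55
tool_pos: [0.6458, 0.6047, 0.4054]
orientation: [0.453, 1.421, -0.181]
force: [-0.6, -0.0, 0.1]
opening: 0.0931
```

play_rows:
  plan:
    - {"slide": [-1,-0.8,0],"roll": 0,"fingers": 1}
    - {"slide": [-1,-0.8,0],"roll": 0,"fingers": 1}
    - {"slide": [-1,-0.8,0],"roll": 0,"fingers": 1}

```text
t: 3.92
tool_pos: [0.5766, 0.5492, 0.4072]
orientation: [0.452, 1.422, -0.183]
force: [0.2, 0.6, 1.6]
opening: 0.0931
```

```bash
python3 - <<'E'
from h import *
np.set_printoptions(precision=4,suppress=True)
s=robot.read_state();print(s['t'],s['q'],s['tool_pos'],s['opening']);print(Ro.from_rotvec(s['orientation']).as_matrix())
E
```

```text
3.925 [ 0.6896  0.4936  0.7249  0.0151  1.7129 -0.4646] [0.5766 0.5492 0.4072] 0.09307400185578732
[[ 0.1514  0.3865  0.9098]
 [ 0.1443  0.9019 -0.4071]
 [-0.9779  0.1929  0.0808]]
```

play_rows:
  plan:
    - {"slide": [-1,-0.95,0],"roll": 0,"fingers": 1}
    - {"slide": [-1,-0.95,0],"roll": 0,"fingers": 1}
    - {"slide": [-1,-0.95,0],"roll": 0,"fingers": 1}
    - {"slide": [-1,-0.95,0],"roll": 0,"fingers": 1}
    - {"slide": [-1,-0.95,0],"roll": 0,"fingers": 1}
    - {"slide": [-1,-0.95,0],"roll": 0,"fingers": 1}
    - {"slide": [-1,-0.95,0],"roll": 0,"fingers": 1}
    - {"slide": [-1,-0.95,0],"roll": 0,"fingers": 1}
    - {"slide": [-1,-0.95,0],"roll": 0,"fingers": 1}

```text
t: 5.05
tool_pos: [0.3064, 0.2925, 0.4075]
orientation: [0.452, 1.422, -0.182]
force: [0.4, 0.1, -0.5]
opening: 0.0928
```

```bash
cat >> h.py <<'E'
def st():
    np.set_printoptions(precision=4,suppress=True)
    s=robot.read_state();print(s['t'],s['q'],s['tool_pos'],s['opening'],s['force']);R=Ro.from_rotvec(s['orientation']).as_matrix();print(R)
    print('yaw of y',np.degrees(np.arctan2(R[1,1],R[0,1])),'lean: y_z',np.degrees(np.arcsin(R[2,1])),'z_z',np.degrees(np.arcsin(R[2,2])))
    return s,R
E
python3 -c "from h import *;st()"
```

```text
5.05 [ 0.6135 -0.5623  1.7566  0.031   1.7379 -0.5363] [0.3064 0.2925 0.4075] 0.09281345736720592 [ 0.3806  0.0502 -0.454 ]
[[ 0.1522  0.3861  0.9098]
 [ 0.1446  0.9019 -0.4069]
 [-0.9777  0.1935  0.0815]]
yaw of y 66.82530123549627 lean: y_z 11.15647169702036 z_z 4.673583033878455
```

play_rows:
  plan:
    - {"slide": [-1,-0.85,0],"roll": 0,"fingers": 1}
    - {"slide": [-1,-0.85,0],"roll": 0,"fingers": 1}
    - {"slide": [-0.7,-0.6,0],"roll": 0,"fingers": 1}

```text
t: 5.42
tool_pos: [0.2253, 0.2235, 0.4077]
orientation: [0.453, 1.421, -0.181]
force: [0.3, 0.5, 0.1]
opening: 0.0927
```

```bash
python3 -c "from h import *;st()"
```

```text
5.425 [ 0.5721 -0.8617  1.919   0.0408  1.875  -0.5698] [0.2253 0.2235 0.4077] 0.0927482812836614 [0.251  0.4722 0.1164]
[[ 0.1532  0.3859  0.9097]
 [ 0.145   0.9018 -0.407 ]
 [-0.9775  0.1943  0.0822]]
yaw of y 66.83305680685852 lean: y_z 11.203162518957495 z_z 4.716612451377626
```

play_rows:
  plan:
    - {"slide": [-0.6,-0.6,0],"roll": 0,"fingers": 1}
    - {"slide": [-0.6,-0.6,0],"roll": 0,"fingers": 1}
    - {"slide": [-0.6,-0.6,0],"roll": 0,"fingers": 1}

```text
t: 5.8
tool_pos: [0.1992, 0.1971, 0.4252]
orientation: [0.426, 1.448, -0.213]
force: [-0.2, -0.6, -0.5]
opening: 0.0932
```

```bash
python3 -c "from h import *;st()"
```

```text
5.8 [ 0.5501 -0.8918  1.8912  0.0366  1.9787 -0.5903] [0.1992 0.1971 0.4252] 0.09321333864324688 [-0.1503 -0.6493 -0.4689]
[[ 0.1209  0.3922  0.9119]
 [ 0.1135  0.9071 -0.4052]
 [-0.9862  0.1525  0.0652]]
yaw of y 66.61666020724368 lean: y_z 8.772275286245574 z_z 3.7366902300264617
```

```bash
python3 - <<'E'
from h import *
for i in range(4):
    robot.read_camera("top");s=robot.read_state();print(s['q'],s['dq'])
# fit planar model
D=[([1.07260403e+00,1.31182817e-01,1.48929635,0,1.52298577],(.24039837,.54910547,.21756514)),
([.7474,.622,.5785,0,1.9412],(.5176,.5495,.3835)),([.6948,1.0407,.0224,.0074,1.986],(.6315,.5963,.3441)),
([.6896,.4936,.7249,.0151,1.7129],(.5766,.5492,.4072)),([.6135,-.5623,1.7566,.031,1.7379],(.3064,.2925,.4075)),
([.5721,-.8617,1.919,.0408,1.875],(.2253,.2235,.4077)),([.5501,-.8918,1.8912,.0366,1.9787],(.1992,.1971,.4252))]
from scipy.optimize import least_squares
def fk(p,q):
    h,L1,L2,d,e,b,a=p
    A=q[1]+q[2];B=A+q[4]
    u=a+L1*np.sin(q[1])+b*np.cos(A)+L2*np.sin(A)+d*np.sin(B);z=h+L1*np.cos(q[1])-b*np.sin(A)+L2*np.cos(A)+d*np.cos(B)
    c,s_=np.cos(q[0]),np.sin(q[0]);return np.array([c*u-s_*e,s_*u+c*e,z])
r=least_squares(lambda p:np.concatenate([fk(p,q)-np.array(x) for q,x in D]),[.3,.4,.4,.2,.05,0,0])
print(r.x,r.cost,np.abs(r.fun).max())
E
```

```text
[ 0.55000362 -0.89242959  1.88902157  0.03631813  1.98079848 -0.5905258 ] [ 0.00317834 -0.00373585  0.00981262  0.00399481 -0.04734983  0.00702493]
[ 0.5501975  -0.89237789  1.89018935  0.03659625  1.97842652 -0.59021665] [ 0.00252675  0.00579817  0.02497087  0.00484091 -0.0360243   0.00461396]
[ 0.55030356 -0.89215751  1.89151476  0.03669363  1.97715106 -0.59006495] [ 0.00146275  0.00431967  0.02137005  0.00209428 -0.01549011  0.00177872]
[ 0.55041097 -0.8920024   1.89242383  0.03673307  1.9766614  -0.59006558] [ 0.00379877  0.00274751  0.01537465 -0.00010267 -0.00303336  0.00092283]
[ 3.18153872e-01  3.69188097e-01  5.53823555e-01  3.77653148e-01
  5.79435869e-02  6.15590384e-02 -4.55528411e-04] 0.00011591999432609111 0.006705299130254472
```

play_rows:
  plan:
    - {"slide": [-0.5,-0.5,-0.2],"roll": 0,"fingers": 1}
    - {"slide": [-0.5,-0.5,-0.2],"roll": 0,"fingers": 1}
    - {"slide": [-0.5,-0.5,-0.2],"roll": 0,"fingers": 1}
    - {"slide": [-0.5,-0.5,-0.2],"roll": 0,"fingers": 1}

```text
t: 6.5
tool_pos: [0.1798, 0.178, 0.429]
orientation: [0.387, 1.485, -0.256]
force: [-0.7, -0.1, -0.4]
opening: 0.0932
```

```bash
python3 -c "from h import *;st()"
```

```text
6.5 [ 0.5466 -0.892   1.8771  0.0221  2.055  -0.5997] [0.1798 0.178  0.429 ] 0.09316552991851836 [-0.6593 -0.0814 -0.3875]
[[ 0.0763  0.3979  0.9142]
 [ 0.0693  0.9126 -0.403 ]
 [-0.9947  0.0941  0.042 ]]
yaw of y 66.43998203149184 lean: y_z 5.398068686262917 z_z 2.4080518981253434
```

play_rows:
  plan:
    - {"slide": [-0.5,-0.5,-0.2],"roll": 0,"fingers": 1}
    - {"slide": [-0.5,-0.5,-0.2],"roll": 0,"fingers": 1}
    - {"slide": [-0.5,-0.5,-0.2],"roll": 0,"fingers": 1}
    - {"slide": [-0.5,-0.5,-0.2],"roll": 0,"fingers": 1}
    - {"slide": [-0.5,-0.5,-0.2],"roll": 0,"fingers": 1}

```text
t: 7.12
tool_pos: [0.156, 0.1544, 0.4368]
orientation: [0.339, 1.527, -0.308]
force: [0.2, 0.8, -0.1]
opening: 0.0931
```

```bash
python3 -c "from h import *;st()"
```

```text
7.125 [ 0.5421 -0.892   1.8573  0.002   2.1485 -0.6141] [0.156  0.1544 0.4368] 0.09310304429808586 [ 0.2213  0.7611 -0.093 ]
[[ 0.0229  0.4015  0.9156]
 [ 0.0158  0.9155 -0.4019]
 [-0.9996  0.0236  0.0146]]
yaw of y 66.32039638074855 lean: y_z 1.3546627888200717 z_z 0.8392614552598895
```

play_rows:
  plan:
    - {"slide": [-0.5,-0.35,-0.2],"roll": 0,"fingers": 1}
    - {"slide": [-0.4,-0.3,-0.1],"roll": 0,"fingers": 1}

```text
t: 7.38
tool_pos: [0.1443, 0.1515, 0.4398]
orientation: [0.325, 1.539, -0.323]
force: [-0.2, -0.3, -0.0]
opening: 0.0931
```

```bash
python3 -c "from h import *;st()"
```

```text
7.375 [ 0.5706 -0.892   1.851  -0.0053  2.1769 -0.5899] [0.1443 0.1515 0.4398] 0.09305439204162723 [-0.1898 -0.2831 -0.0367]
[[ 0.0072  0.4017  0.9157]
 [-0.0006  0.9158 -0.4017]
 [-1.      0.0023  0.0068]]
yaw of y 66.31530449147029 lean: y_z 0.1325077608725295 z_z 0.38936076406020065
```

play_rows:
  plan:
    - {"slide": [1,-0.5,0],"roll": -0.5,"fingers": 1}
    - {"slide": [1,-0.9,0],"roll": -0.5,"fingers": 1}
    - {"slide": [1,-0.9,-0.2],"roll": -0.6,"fingers": 1}
    - {"slide": [1,-0.9,-0.5],"roll": -0.6,"fingers": 1}
    - {"slide": [1,-0.9,-0.5],"roll": -0.6,"fingers": 1}
    - {"slide": [1,-0.9,-0.5],"roll": -0.6,"fingers": 1}
    - {"slide": [1,-0.9,-0.6],"roll": -0.6,"fingers": 1}
    - {"slide": [1,-0.9,-0.6],"roll": -0.6,"fingers": 1}
    - {"slide": [1,-0.9,-0.6],"roll": -0.6,"fingers": 1}
    - {"slide": [1,-0.9,-0.6],"roll": -0.6,"fingers": 1}
    - {"slide": [0.6,-0.9,-0.6],"roll": -0.6,"fingers": 1}
    - {"slide": [0,0,0],"roll": -0.4,"fingers": 1}
    - {"slide": [0,0,0],"roll": 0,"fingers": 1}

```text
t: 9.0
tool_pos: [0.4626, -0.1333, 0.2982]
orientation: [1.051, 1.294, -1.056]
force: [0.3, -0.3, 0.2]
opening: 0.0931
```

```bash
python3 - <<'E'
from h import *
s,R=st()
im=robot.read_camera("wrist");cv2.imwrite("pics/w1.png",im[:,:,::-1])
for t in("pad_yellow","lining_face"): print(t,[(round(d['p'],2),d['point']) for d in robot.mark_of("wrist",t)])
E
```

```text
9.0 [-0.3838 -0.2179  1.6829 -0.0043  1.6717 -0.5923] [ 0.4626 -0.1333  0.2982] 0.09309931455357684 [ 0.2826 -0.31    0.2391]
[[ 0.0029  0.9784  0.2066]
 [-0.0058  0.2066 -0.9784]
 [-1.      0.0017  0.0062]]
yaw of y 11.921305606533473 lean: y_z 0.09719075161069074 z_z 0.35779896340071055
pad_yellow [(0.8, [320.7, 183.5])]
lining_face [(0.68, [323.8, 192.0])]
```

View pics/w1.png

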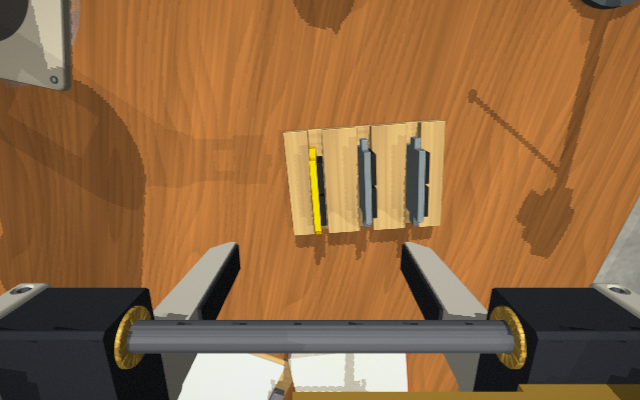

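```bash
python3 - <<'E'
import cv2
im=cv2.imread("pics/w1.png");c=im[110:245,270:455];cv2.imwrite("pics/w1z.png",cv2.resize(c,None,fx=4,fy=4,interpolation=cv2.INTER_CUBIC))
E
```

```text
(no output)
```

View pics/w1z.png

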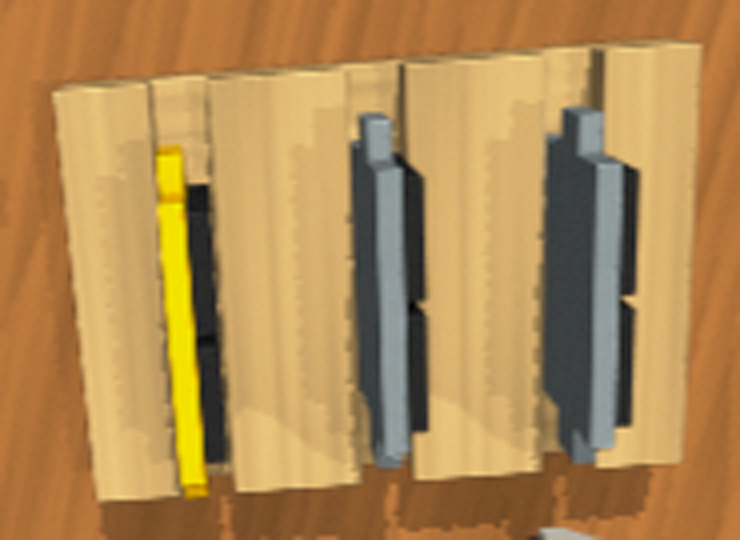

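```bash
python3 - <<'E'
from h import *
s,R=st();W=P("wrist",s)
o=np.array
c=[onz(W,o(p),.030) for p in[(283.25,133.25),(445.5,121.25),(294.5,235),(440.5,225.5)]]
print(c, 'centre',np.mean(c,0))
for a,b in((0,1),(2,3)): d=c[b]-c[a];print('x az',np.degrees(np.arctan2(d[1],d[0])),np.linalg.norm(d))
for a,b in((2,0),(3,1)): d=c[b]-c[a];print('y az-90',np.degrees(np.arctan2(d[1],d[0]))-90,np.linalg.norm(d))
a,b=onz(W,(313,160.75),.082),onz(W,(318.25,231.25),.082);d=a-b;print('yellow',(a+b)/2,np.degrees(np.arctan2(d[1],d[0]))-90,np.linalg.norm(d))
print('gap',onz(W,(321.75,195.5),.074))
E
```

```text
9.15 [-0.3832 -0.22    1.6828 -0.0043  1.6715 -0.5933] [ 0.4628 -0.1331  0.2992] 0.09289226923479069 [-0.6497  0.6747 -0.3137]
[[ 0.0051  0.9781  0.2081]
 [-0.0066  0.2081 -0.9781]
 [-1.      0.0036  0.0076]]
yaw of y 12.012534208217904 lean: y_z 0.20824648607605023 z_z 0.4328698731906695
[array([ 0.4078, -0.1003,  0.03  ]), array([ 0.6154, -0.0399,  0.03  ]), array([ 0.4499, -0.2425,  0.03  ]), array([ 0.6571, -0.183 ,  0.03  ])] centre [ 0.5325 -0.1414  0.03  ]
x az 16.21665573849676 0.21625429280480227
x az 16.025814671310933 0.21549015476146233
y az-90 16.51322933440703 0.14839151421130714
y az-90 16.217718295838196 0.1491072806733802
yellow [ 0.4659 -0.1633  0.082 ] 15.94374904049522 0.09255974055586698
gap [ 0.4734 -0.1618  0.074 ]
```

play_rows:
  plan:
    - {"slide": [0.23,-0.96,-0.9],"roll": 0.51,"fingers": 0}
    - {"slide": [0,0,-0.95],"roll": 0,"fingers": 0}
    - {"slide": [0,0,-0.95],"roll": 0,"fingers": 0}
    - {"slide": [0,0,-0.95],"roll": 0,"fingers": 0}
    - {"slide": [0,0,-0.95],"roll": 0,"fingers": 0}
    - {"slide": [0,0,-0.95],"roll": 0,"fingers": 0}
    - {"slide": [0,0,-0.95],"roll": 0,"fingers": 0}
    - {"slide": [0,0,0],"roll": 0,"fingers": 0}

```text
t: 10.15
tool_pos: [0.468, -0.1611, 0.099]
orientation: [0.997, 1.325, -1.002]
force: [-0.8, -0.4, -0.4]
opening: 0.0465
```

```bash
python3 - <<'E'
from h import *
s,R=st()
im=robot.read_camera("wrist");cv2.imwrite("pics/w2.png",im[:,:,::-1])
W=P("wrist",s)
c,sn=np.cos(np.radians(16.1)),np.sin(np.radians(16.1))
for y in(-46,46): print(proj(W,[.4696-.004*c-y*.001*sn,-.162-.004*sn+y*.001*c,.082]))
E
```

```text
10.15 [-0.4326 -0.0662  1.9128 -0.0036  1.2921 -0.712 ] [ 0.468  -0.1611  0.099 ] 0.04652714264655369 [-0.7683 -0.4342 -0.3614]
[[ 0.0012  0.961   0.2767]
 [-0.0043  0.2767 -0.961 ]
 [-1.     -0.      0.0045]]
yaw of y 16.062005010065775 lean: y_z -0.0002972885456191241 z_z 0.25850145478335823
[314.4248 307.5889]
[313.7284 173.7315]
```

View pics/w2.png

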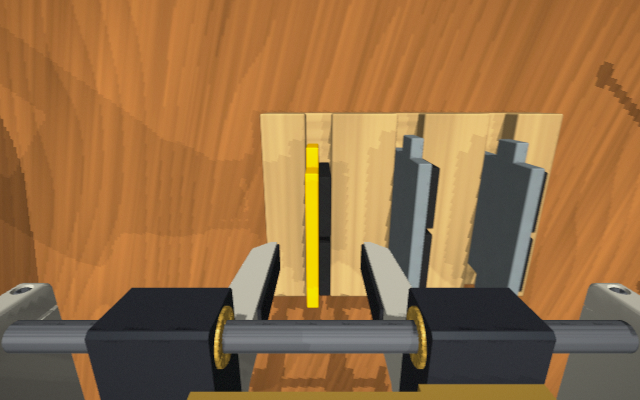

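play_rows:
  plan:
    - {"slide": [0.03,-0.02,-0.6],"roll": 0,"fingers": 0}
    - {"slide": [0,0,-0.6],"roll": 0,"fingers": 0}
    - {"slide": [0,0,-0.6],"roll": 0,"fingers": 0}
    - {"slide": [0,0,0],"roll": 0,"fingers": 0}
    - {"slide": [0,0,0],"roll": 0,"fingers": -1}
    - {"slide": [0,0,0],"roll": 0,"fingers": -1}
    - {"slide": [0,0,0],"roll": 0,"fingers": -1}
    - {"slide": [0,0,0],"roll": 0,"fingers": -1}
    - {"slide": [0,0,0],"roll": 0,"fingers": -1}
  squeeze: 40

```text
t: 11.32
tool_pos: [0.4695, -0.1634, 0.0471]
orientation: [0.997, 1.322, -1.003]
force: [-6.4, -1.6, 6.5]
opening: 0.0156
```

```bash
python3 -c "from h import *;st()"
```

```text
11.325 [-0.4342  0.0044  1.9467 -0.0056  1.185  -0.7114] [ 0.4695 -0.1634  0.0471] 0.015588115757372793 [-6.4103 -1.5541  6.4687]
[[ 0.0027  0.9613  0.2757]
 [-0.007   0.2757 -0.9612]
 [-1.      0.0007  0.0075]]
yaw of y 16.00203117122093 lean: y_z 0.037736523829398724 z_z 0.4270141776861348
```

play_rows:
  plan:
    - {"slide": [0,0,0.3],"roll": 0,"fingers": -1}
    - {"slide": [0,0,0.5],"roll": 0,"fingers": -1}
    - {"slide": [0,0,0.7],"roll": 0,"fingers": -1}
    - {"slide": [0,0,0.9],"roll": 0,"fingers": -1}
    - {"slide": [0,0,0.9],"roll": 0,"fingers": -1}
    - {"slide": [0,0,0.9],"roll": 0,"fingers": -1}
    - {"slide": [0,0,0.9],"roll": 0,"fingers": -1}
    - {"slide": [0,0,0.9],"roll": 0,"fingers": -1}

```text
t: 12.32
tool_pos: [0.4708, -0.1627, 0.2288]
orientation: [0.999, 1.319, -1.001]
force: [0.2, 0.5, -4.0]
opening: 0.0154
```

```bash
python3 - <<'E'
from h import *
s,R=st()
im=robot.read_camera("wrist");cv2.imwrite("pics/w3.png",im[:,:,::-1])
im=robot.read_camera("side");cv2.imwrite("pics/s3.png",cv2.resize(im[120:300,200:440,::-1],None,fx=3.3,fy=3.3,interpolation=cv2.INTER_CUBIC))
E
```

```text
12.325 [-0.4334 -0.1612  1.7584 -0.003   1.536  -0.7125] [ 0.4708 -0.1627  0.2288] 0.015411151148988968 [ 0.192   0.4727 -3.9908]
[[ 0.0064  0.9612  0.2756]
 [-0.0063  0.2757 -0.9612]
 [-1.      0.0044  0.0078]]
yaw of y 16.002541539708744 lean: y_z 0.2547873189094181 z_z 0.44847783293973675
```

View pics/w3.png

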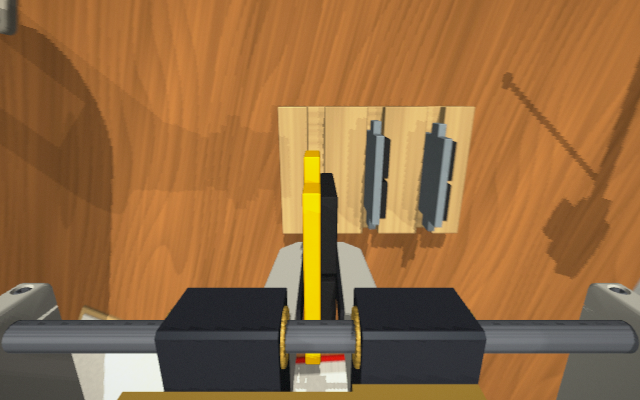

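View pics/s3.png

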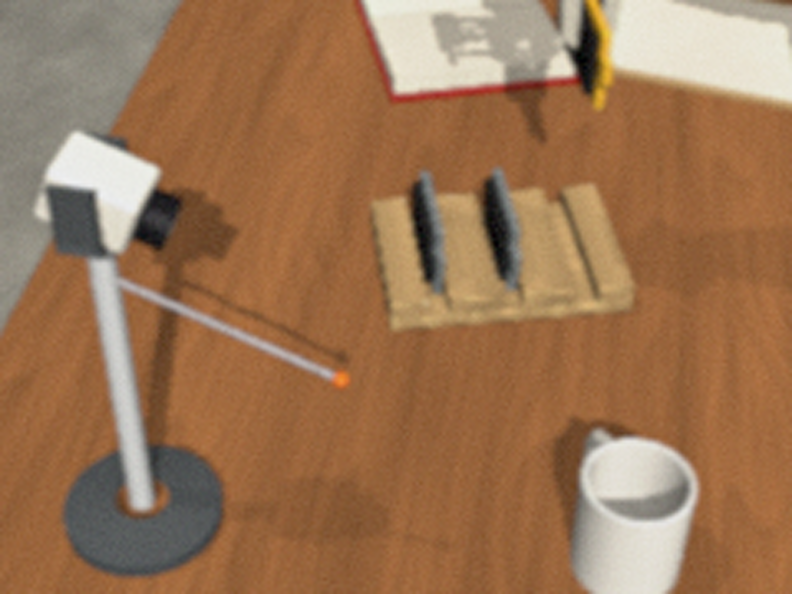

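play_rows:
  plan:
    - {"slide": [0,0.8,1],"roll": -0.2,"fingers": -1}
    - {"slide": [0,1,1],"roll": -0.2,"fingers": -1}
    - {"slide": [0,1,1],"roll": -0.2,"fingers": -1}
    - {"slide": [0,1,1],"roll": -0.2,"fingers": -1}
    - {"slide": [0.2,1,1],"roll": -0.2,"fingers": -1}
    - {"slide": [0.2,1,0.7],"roll": -0.2,"fingers": -1}
    - {"slide": [0.2,1,0],"roll": -0.2,"fingers": -1}
    - {"slide": [0.2,1,0],"roll": -0.2,"fingers": -1}
    - {"slide": [0.2,1,0],"roll": -0.2,"fingers": -1}
    - {"slide": [0.2,1,0],"roll": -0.2,"fingers": -1}
    - {"slide": [0.2,1,0],"roll": -0.2,"fingers": -1}
    - {"slide": [0.2,1,0],"roll": -0.2,"fingers": -1}
    - {"slide": [0.2,1,0],"roll": -0.1,"fingers": -1}
    - {"slide": [0.2,1,0],"roll": 0,"fingers": -1}
    - {"slide": [0.2,1,0],"roll": 0,"fingers": -1}
    - {"slide": [0,0.6,0],"roll": 0,"fingers": -1}
    - {"slide": [0,0,0],"roll": 0,"fingers": -1}
    - {"slide": [0,0,0],"roll": 0,"fingers": -1}

```text
t: 14.68
tool_pos: [0.5365, 0.2985, 0.3977]
orientation: [1.256, 1.167, -1.262]
force: [-0.2, -0.5, -4.4]
opening: 0.016
```

```bash
python3 - <<'E'
from h import *
import pickle
s,R=st()
im=robot.read_camera("wrist");cv2.imwrite("pics/w4.png",im[:,:,::-1]);pickle.dump(s,open("s4.pkl","wb"))
for t in("lens","focus","camera"): print(t,[(round(d['p'],2),d['point']) for d in robot.mark_of("wrist",t)])
im=robot.read_camera("side");cv2.imwrite("pics/s4.png",im[:,:,::-1])
E
```

```text
14.675 [ 0.4293  0.1729  1.1184 -0.0085  1.8513  0.4972] [0.5365 0.2985 0.3977] 0.016003167766583833 [-0.216  -0.4964 -4.4367]
[[ 0.0025  0.9975 -0.0702]
 [-0.0079 -0.0702 -0.9975]
 [-1.      0.003   0.0077]]
yaw of y -4.023988270122043 lean: y_z 0.17299587226462002 z_z 0.4401220329106967
lens [(0.55, [504.9, 288.4])]
focus []
camera [(0.73, [450.8, 201.0])]
```

View pics/w4.png

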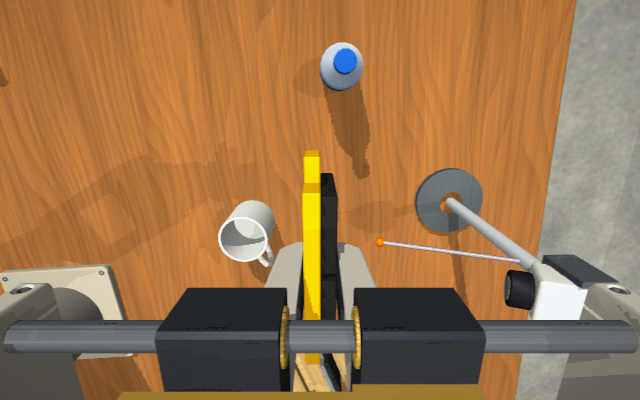

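```bash
python3 - <<'E'
import cv2
im=cv2.imread("pics/w4.png");c=im[220:320,360:560];cv2.imwrite("pics/w4z.png",cv2.resize(c,None,fx=4,fy=4,interpolation=cv2.INTER_CUBIC))
im=cv2.imread("pics/side0.png");c=im[150:250,205:325];cv2.imwrite("pics/s0z.png",cv2.resize(c,None,fx=6,fy=6,interpolation=cv2.INTER_CUBIC))
im=cv2.imread("pics/top0.png");c=im[115:215,240:340];cv2.imwrite("pics/t0z.png",cv2.resize(c,None,fx=6,fy=6,interpolation=cv2.INTER_CUBIC))
im=cv2.imread("pics/w4.png");c=im[140:375,260:390];cv2.imwrite("pics/w4p.png",cv2.resize(c,None,fx=2.5,fy=2.5,interpolation=cv2.INTER_CUBIC))
E
```

```text
(no output)
```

View pics/w4z.png

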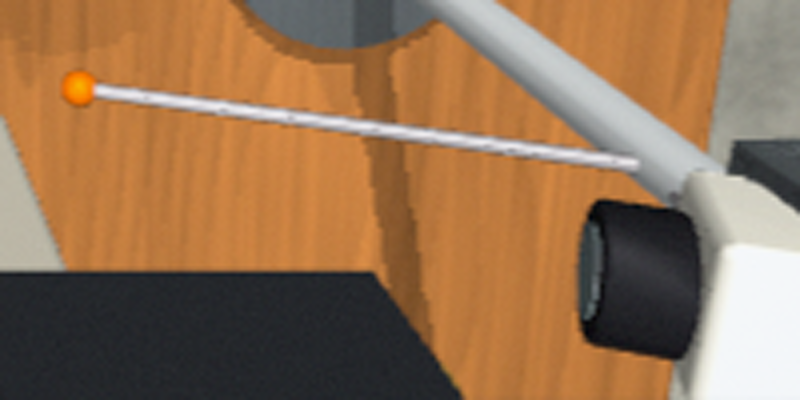

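View pics/s0z.png

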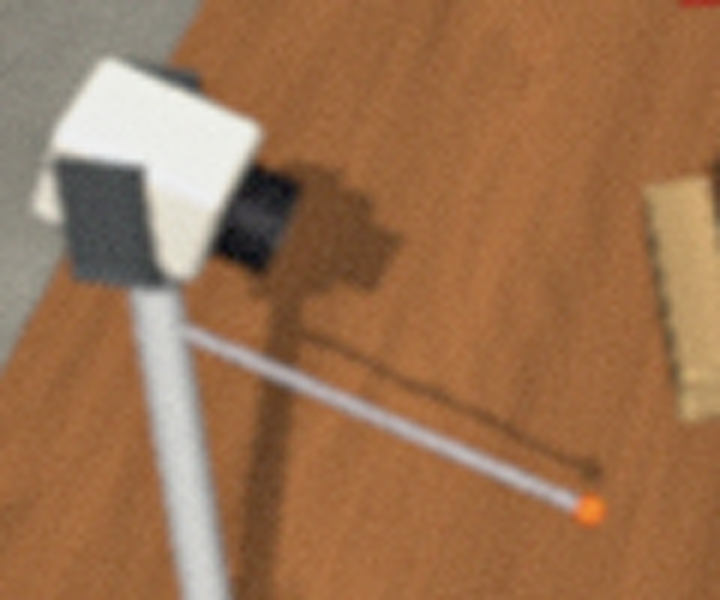

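View pics/t0z.png

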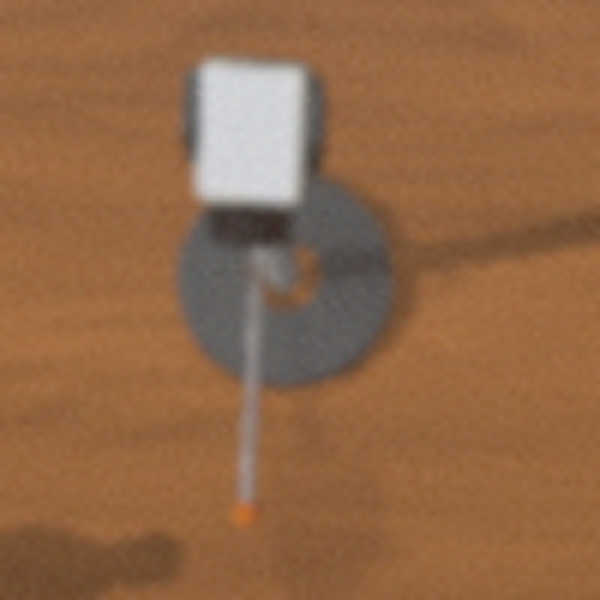

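View pics/w4p.png

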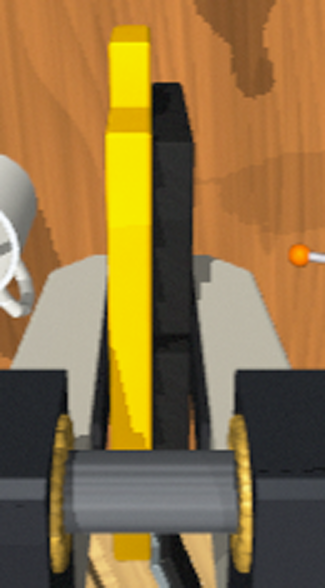

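```bash
cat > fit.py <<'E'
from h import *
import pickle
from scipy.optimize import least_squares
s4=pickle.load(open("s4.pkl","rb"))
S,T,W=P("side"),P("top"),P("wrist",s4)
zs=lambda p:((p[0]+.5)/6-.5+205,(p[1]+.5)/6-.5+150)
zt=lambda p:((p[0]+.5)/6-.5+240,(p[1]+.5)/6-.5+115)
zw=lambda p:((p[0]+.5)/4-.5+360,(p[1]+.5)/4-.5+220)
balls=[(S,zs((590,510)),1),(T,zt((243,513)),1),(W,zw((79,89)),1)]
rods=[(S,zs((190,332))),(S,zs((380,418))),(T,zt((258,250))),(T,zt((252,360))),(W,zw((636,163))),(W,zw((366,129)))]
lens=[(S,zs((283,227)),.5),(W,zw((592,269)),.7)]
def axes(yaw,t):
    x=np.array([np.cos(t)*np.cos(yaw),np.cos(t)*np.sin(yaw),np.sin(t)]);y=np.array([-np.sin(yaw),np.cos(yaw),0]);return x,y,np.cross(x,y)
def res(p,ret=False):
    b=p[:3];x,y,z=axes(p[3],p[4]);L=b+.065*z+.14*x
    r=[]
    for M,u,w in balls: r+=list(w*(proj(M,b)-u))
    for M,u in rods:
        a,c=proj(M,b),proj(M,b+.14*x);d=(c-a)/np.linalg.norm(c-a);r.append(d[0]*(u[1]-a[1])-d[1]*(u[0]-a[0]))
    for M,u,w in lens: r+=list(w*(proj(M,L)-u))
    return np.array(r)
if __name__=="__main__":
    np.set_printoptions(precision=4,suppress=True)
    f=least_squares(res,[.607,.199,.178,-.07,.34])
    print(f.x,f.fun.round(2));x,y,z=axes(f.x[3],f.x[4]);F=f.x[:3]+.065*z
    print('focus',F,'lens',F+.14*x,'yaw,tilt deg',np.degrees(f.x[3:]))
    J=f.jac;cov=np.linalg.inv(J.T@J);print('sd/px',np.sqrt(np.diag(cov)))
    def px(p): pass
    # pad in hand
    R=Ro.from_rotvec(s4['orientation']).as_matrix()
    zp=lambda p:((p[0]+.5)/2.5-.5+260,(p[1]+.5)/2.5-.5+140)
    obs=[((-8,46,70),(107,131)),((0,46,70),(151,131)),((-8,58.5,51),(111,41)),((0,58.5,51),(151,41)),((8,42,62),(192,142)),((8,2,62),(190,338))]
    pz=Ro.from_euler
    def rp(q):
        Rp=np.c_[R[:,1],-R[:,2],-R[:,0]]@Ro.from_rotvec(q[3:]).as_matrix()
        return np.concatenate([proj(W,s4['tool_pos']+R@q[:3]+Rp@(np.array(X)*.001))-zp(u) for X,u in obs]+[q[3:]*100*np.array([.3,1,1])])
    g=least_squares(rp,[0.035,0,0,0,0,0]);print('pad origin in tool',g.x,'\n',g.fun.round(1))
E
python3 fit.py
```

```text
[ 0.6101  0.2012  0.1788 -0.0454  0.3779] [ 0.04 -0.21  0.2  -0.28 -0.13 -0.08  0.33 -0.15  0.18  0.07 -0.23  0.37
 -0.13  0.26 -0.08  0.33]
focus [0.5861 0.2023 0.2392] lens [0.7161 0.1964 0.2909] yaw,tilt deg [-2.6027 21.651 ]
sd/px [0.0012 0.0014 0.002  0.0158 0.0213]
pad origin in tool [ 0.0346  0.0007 -0.0014 -0.0108  0.     -0.0048] 
 [-0.9 -0.   0.1  0.1 -0.7  0.2  0.2  0.3  1.2 -0.2  0.1 -0.4 -0.3  0.
 -0.5]
```

play_rows:
  plan:
    - {"slide": [0.5,0.4,0.3],"roll": 0.8,"fingers": -1}
    - {"slide": [0.8,0.45,0.3],"roll": 0.8,"fingers": -1}
    - {"slide": [0.9,0.45,0.2],"roll": 0.8,"fingers": -1}
    - {"slide": [0.9,0.45,0],"roll": 0.8,"fingers": -1}
    - {"slide": [0.9,0.45,0],"roll": 0.5,"fingers": -1}
    - {"slide": [0.9,0.45,0],"roll": 0,"fingers": -1}
    - {"slide": [0.9,0.45,0],"roll": 0,"fingers": -1}
    - {"slide": [0,0,0],"roll": 0,"fingers": -1}

```text
t: 15.92
tool_pos: [0.6998, 0.3855, 0.4025]
orientation: [0.867, 1.386, -0.882]
force: [0.2, 0.2, -6.1]
opening: 0.0157
```

```bash
python3 -c "from h import *;st()"
```

```text
15.925 [ 0.4425  0.9606  0.0329 -0.0079  2.1545 -0.0078] [0.6998 0.3855 0.4025] 0.015724948852154284 [ 0.1523  0.2293 -6.1488]
[[-0.003   0.9022  0.4313]
 [-0.0087  0.4313 -0.9022]
 [-1.     -0.0065  0.0065]]
yaw of y 25.550010313606688 lean: y_z -0.36996736573940225 z_z 0.374594595882548
```

play_rows:
  plan:
    - {"slide": [0.9,0.43,0.7],"roll": 0,"fingers": -1}
    - {"slide": [0.9,0.43,0.7],"roll": 0,"fingers": -1}
    - {"slide": [0.9,0.43,0.7],"roll": 0,"fingers": -1}
    - {"slide": [0.9,0.43,0.7],"roll": 0,"fingers": -1}

```text
t: 16.42
tool_pos: [0.7248, 0.3921, 0.4426]
orientation: [0.946, 1.321, -0.783]
force: [0.3, -0.6, -3.5]
opening: 0.016
```

```bash
python3 -c "from h import *;st()"
```

```text
16.425 [ 0.4336  0.9198  0.0224  0.0002  2.0798 -0.0132] [0.7248 0.3921 0.4426] 0.015959668880874408 [ 0.2966 -0.6492 -3.5211]
[[ 0.1082  0.8953  0.4322]
 [ 0.0503  0.4292 -0.9018]
 [-0.9929  0.1193  0.0014]]
yaw of y 25.614019773551654 lean: y_z 6.849721598615397 z_z 0.07968322227532854
```

play_rows:
  plan:
    - {"slide": [0.95,0.33,0.7],"roll": 0,"fingers": -1}
    - {"slide": [0.95,0.33,0.7],"roll": 0,"fingers": -1}
    - {"slide": [0.95,0.33,0.7],"roll": 0,"fingers": -1}
    - {"slide": [0.95,0.33,0.7],"roll": 0,"fingers": -1}
    - {"slide": [0.95,0.33,0.7],"roll": 0,"fingers": -1}

```text
t: 17.05
tool_pos: [0.7663, 0.3885, 0.4689]
orientation: [1.021, 1.252, -0.685]
force: [0.8, -0.4, -4.0]
opening: 0.0159
```

```bash
python3 -c "from h import *;st()"
```

```text
17.05 [ 0.4037  0.8968  0.0226  0.0144  1.9772 -0.0362] [0.7663 0.3885 0.4689] 0.015853679685078087 [ 0.7775 -0.4021 -4.0455]
[[ 0.2178  0.8748  0.4328]
 [ 0.1074  0.4192 -0.9015]
 [-0.9701  0.2429 -0.0027]]
yaw of y 25.6055722778527 lean: y_z 14.05559499406889 z_z -0.1521926020193284
```

play_rows:
  plan:
    - {"slide": [0.8,0.65,0.7],"roll": 0,"fingers": -1}
    - {"slide": [0.8,0.65,0.7],"roll": 0,"fingers": -1}
    - {"slide": [0.8,0.65,0.7],"roll": 0,"fingers": -1}

```text
t: 17.42
tool_pos: [0.7779, 0.4167, 0.4848]
orientation: [1.066, 1.208, -0.622]
force: [0.1, 0.1, -4.8]
opening: 0.0158
```

```bash
python3 -c "from h import *;st()"
```

```text
17.425 [ 0.4286  0.8864  0.0234  0.0126  1.908  -0.0136] [0.7779 0.4167 0.4848] 0.015819764061022253 [ 0.1319  0.0661 -4.7602]
[[ 0.2845  0.8547  0.4343]
 [ 0.143   0.4101 -0.9008]
 [-0.948   0.3183 -0.0056]]
yaw of y 25.63135489001422 lean: y_z 18.563154196475438 z_z -0.32163331259042194
```

play_rows:
  plan:
    - {"slide": [0.85,0.5,0.7],"roll": 0,"fingers": -1}
    - {"slide": [0.85,0.5,0.7],"roll": 0,"fingers": -1}
    - {"slide": [0,0,0],"roll": 0,"fingers": -1}

```text
t: 17.8
tool_pos: [0.7907, 0.4247, 0.4964]
orientation: [1.095, 1.178, -0.581]
force: [-0.5, -0.1, -3.9]
opening: 0.0156
```

```bash
python3 -c "from h import *;st()"
```

```text
17.8 [ 0.4299  0.8801  0.0231  0.0147  1.8626 -0.011 ] [0.7907 0.4247 0.4964] 0.01558699000232902 [-0.5269 -0.1478 -3.9489]
[[ 0.3277  0.8391  0.4343]
 [ 0.1658  0.4015 -0.9008]
 [-0.9301  0.3672 -0.0075]]
yaw of y 25.5693648289352 lean: y_z 21.54166944016055 z_z -0.4315387751905677
```

```bash
cat > tgt.py <<'E'
from h import *
F=np.array([.5861,.2023,.2392]);yaw=-2.6
def target(p=np.array([-.0012,.0084,-.0014])):
    s,R=st()
    y=np.degrees(np.arctan2(R[1,1],R[0,1]));dr=yaw-y
    R2=Ro.from_euler('z',dr,degrees=True).as_matrix()@R
    t=F-R2@p
    print('roll rows',dr/8,'TCP target',t,'delta rows',(t-s['tool_pos'])/.03)
if __name__=="__main__": target()
E
python3 tgt.py
```

```text
17.8 [ 0.4299  0.8801  0.0231  0.0147  1.8626 -0.011 ] [0.7907 0.4247 0.4964] 0.01558699000232902 [-0.5269 -0.1478 -3.9489]
[[ 0.3277  0.8391  0.4343]
 [ 0.1658  0.4015 -0.9008]
 [-0.9301  0.3672 -0.0075]]
yaw of y 25.5693648289352 lean: y_z 21.54166944016055 z_z -0.4315387751905677
roll rows -3.5211706036169 TCP target [0.5787 0.2012 0.235 ] delta rows [-7.0674 -7.4478 -8.7139]
```

play_rows:
  plan:
    - {"slide": [-1,-0.8,0],"roll": -0.3,"fingers": -1}
    - {"slide": [-1,-0.82,0],"roll": -0.4,"fingers": -1}
    - {"slide": [-1,-0.82,-0.2],"roll": -0.4,"fingers": -1}
    - {"slide": [-1,-0.82,-0.4],"roll": -0.4,"fingers": -1}
    - {"slide": [-1,-0.82,-0.4],"roll": -0.4,"fingers": -1}
    - {"slide": [-1,-0.82,-0.4],"roll": -0.4,"fingers": -1}
    - {"slide": [-1,-0.82,-0.4],"roll": -0.4,"fingers": -1}
    - {"slide": [-1,-0.82,-0.4],"roll": -0.4,"fingers": -1}
    - {"slide": [-1,-0.82,-0.4],"roll": -0.42,"fingers": -1}
    - {"slide": [0,0,-0.8],"roll": 0,"fingers": -1}
    - {"slide": [0,0,-1],"roll": 0,"fingers": -1}
    - {"slide": [0,0,-1],"roll": 0,"fingers": -1}
    - {"slide": [0,0,-0.8],"roll": 0,"fingers": -1}
    - {"slide": [0,0,0],"roll": 0,"fingers": -1}

```text
t: 19.55
tool_pos: [0.5375, 0.2167, 0.3105]
orientation: [1.379, 0.923, -0.946]
force: [-0.5, 0.7, -4.0]
opening: 0.0155
```

```bash
python3 tgt.py; python3 - <<'E'
from h import *
import pickle
s=robot.read_state();pickle.dump(s,open("s5.pkl","wb"))
for n in("wrist","side"):
    im=robot.read_camera(n);cv2.imwrite(f"pics/{n}5.png",im[:,:,::-1])
im=cv2.imread("pics/side5.png");cv2.imwrite("pics/s5z.png",cv2.resize(im[130:260,190:340],None,fx=5,fy=4.5,interpolation=cv2.INTER_CUBIC))
E
```

```text
19.55 [ 0.3843 -0.2844  1.7623 -0.1422  1.3213  0.4178] [0.5375 0.2167 0.3105] 0.015491086584838502 [-0.5185  0.7464 -3.9915]
[[ 0.3619  0.932  -0.021 ]
 [-0.0018 -0.0219 -0.9998]
 [-0.9322  0.3619 -0.0063]]
yaw of y -1.3442844825661808 lean: y_z 21.214257493833337 z_z -0.3597251813946412
roll rows -0.1569644396792274 TCP target [0.5787 0.2012 0.235 ] delta rows [ 1.3713 -0.5147 -2.5153]
```

View pics/wrist5.png

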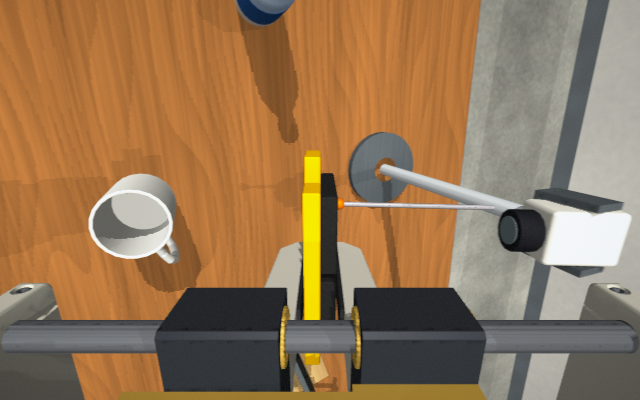

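View pics/s5z.png

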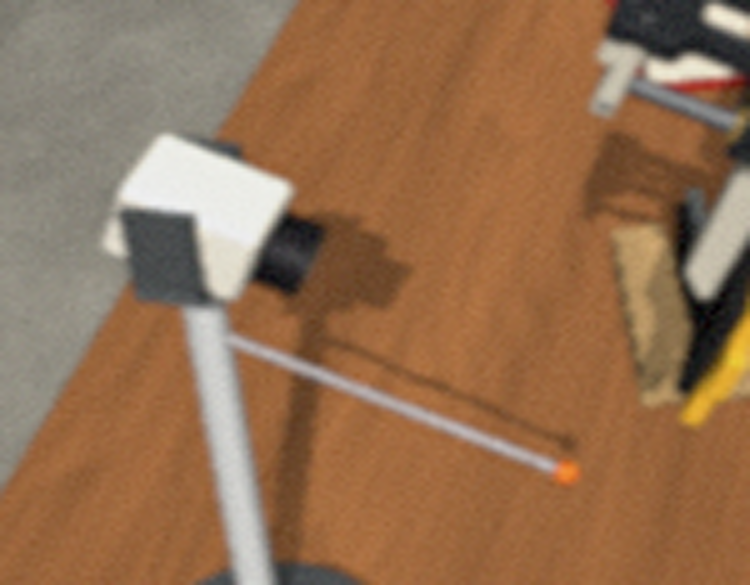

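```bash
python3 - <<'E'
import cv2
im=cv2.imread("pics/wrist5.png");c=im[180:280,330:530];cv2.imwrite("pics/w5z.png",cv2.resize(c,None,fx=4,fy=4,interpolation=cv2.INTER_CUBIC))
E
```

```text
(no output)
```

View pics/w5z.png

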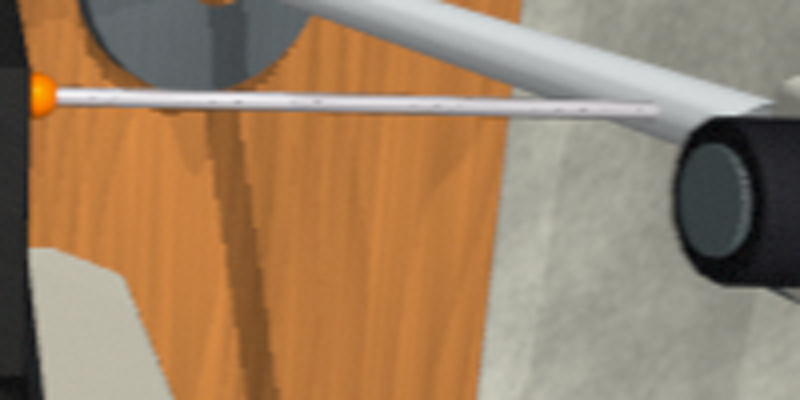

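```bash
cat > fit2.py <<'E'
import fit;from fit import *
s5=pickle.load(open("s5.pkl","rb"));W5=P("wrist",s5)
z5=lambda p:((p[0]+.5)/4-.5+330,(p[1]+.5)/4-.5+180)
balls.append((W5,z5((35,96)),.8));rods+= [(W5,z5((655,109))),(W5,z5((350,103)))];lens.append((W5,z5((714,201)),1))
np.set_printoptions(precision=4,suppress=True)
f=least_squares(res,[.607,.199,.178,-.07,.34],loss='soft_l1',f_scale=.5)
print(f.x,f.fun.round(2));x,y,z=axes(f.x[3],f.x[4]);F=f.x[:3]+.065*z
print('focus',F,'lens',F+.14*x,'yaw,tilt deg',np.degrees(f.x[3:]))
J=f.jac;print('sd/px',np.sqrt(np.diag(np.linalg.inv(J.T@J))))
E
python3 fit2.py
```

```text
[ 0.6103  0.2011  0.1784 -0.044   0.3801] [-0.04 -0.13  0.24 -0.32 -0.13  0.1  -0.01 -0.03  0.4  -0.07  0.21  0.08
 -0.38  0.21 -0.17  0.03 -0.12  0.3  -0.15  0.46  0.04 -0.44]
focus [0.5862 0.2022 0.2388] lens [0.7161 0.1965 0.2907] yaw,tilt deg [-2.5188 21.7756]
sd/px [0.0011 0.0011 0.0015 0.0125 0.0215]
```

play_rows:
  plan:
    - {"slide": [0.35,-0.13,-0.63],"roll": -0.05,"fingers": -1}
    - {"slide": [0.34,-0.13,-0.63],"roll": -0.05,"fingers": -1}
    - {"slide": [0.34,-0.13,-0.63],"roll": -0.05,"fingers": -1}
    - {"slide": [0.34,-0.13,-0.63],"roll": 0,"fingers": -1}
    - {"slide": [0,0,0],"roll": 0,"fingers": -1}
    - {"slide": [0,0,0],"roll": 0,"fingers": -1}

```text
t: 20.4
tool_pos: [0.5806, 0.2021, 0.2398]
orientation: [1.396, 0.907, -0.956]
force: [0.3, -0.4, -3.9]
opening: 0.0161
```

```bash
sed -i 's/.5861,.2023,.2392/.5862,.2022,.2388/' tgt.py; python3 tgt.py; python3 - <<'E'
from h import *
import pickle
s=robot.read_state();pickle.dump(s,open("s6.pkl","wb"))
for n in("wrist","side","top"):
    im=robot.read_camera(n);cv2.imwrite(f"pics/{n}6.png",im[:,:,::-1])
    print(n,[(round(d['p'],2),d['point']) for d in robot.mark_of(n,"lining_face")],[(round(d['p'],2),d['point']) for d in robot.mark_of(n,"focus")], proj(P(n,s),[.5862,.2022,.2388]))
im=cv2.imread("pics/side6.png");cv2.imwrite("pics/s6z.png",cv2.resize(im[130:260,210:360],None,fx=5,fy=4.5,interpolation=cv2.INTER_CUBIC))
E
```

```text
20.4 [ 0.3288 -0.1776  1.8009 -0.1371  1.1654  0.4038] [0.5806 0.2021 0.2398] 0.016095306834699497 [ 0.3406 -0.351  -3.8799]
[[ 0.368   0.9289 -0.0416]
 [-0.0071 -0.042  -0.9991]
 [-0.9298  0.368  -0.0088]]
yaw of y -2.585925199994385 lean: y_z 21.592312834239976 z_z -0.5057568433613644
roll rows -0.0017593500007018759 TCP target [0.5788 0.2011 0.2346] delta rows [-0.0622 -0.0328 -0.1753]
wrist [(0.56, [332.9, 254.3])] [] [326.25157401 253.99226145]
side [(0.75, [311.3, 213.7]), (0.46, [351.1, 200.5])] [] [313.64988122 215.55483757]
top [(0.43, [277.4, 202.1])] [] [278.38285223 205.15069009]
```

View pics/wrist6.png

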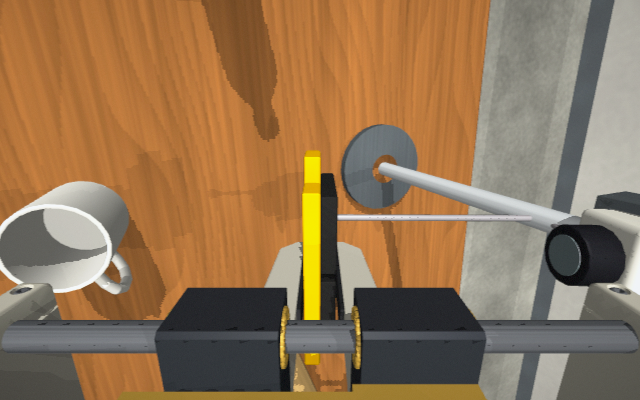

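View pics/s6z.png

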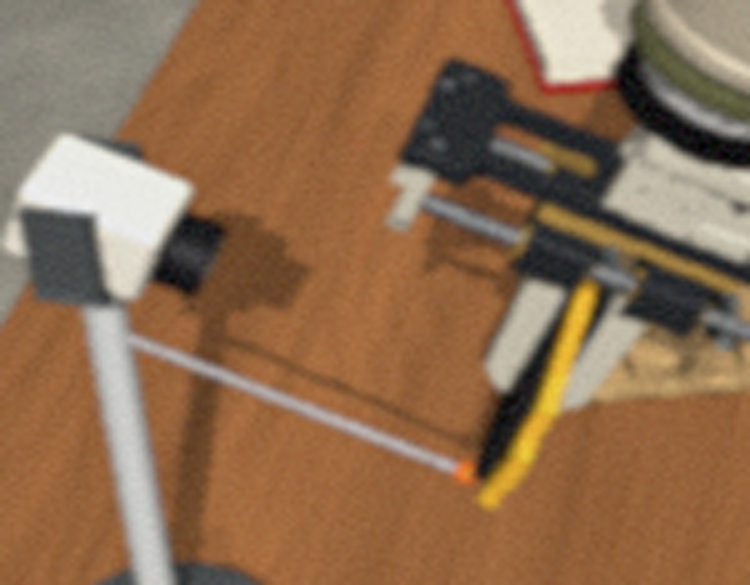

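play_rows:
  plan:
    - {"slide": [-0.06,-0.03,-0.17],"roll": 0,"fingers": -1}
    - {"slide": [0,0,0],"roll": 0,"fingers": -1}
    - {"slide": [0,0,0],"roll": 0,"fingers": -1}
    - {"slide": [0,0,0],"roll": 0,"fingers": -1}

```text
t: 21.35
tool_pos: [0.5783, 0.2009, 0.2327]
orientation: [1.394, 0.908, -0.957]
force: [0.4, 0.7, -4.6]
opening: 0.0158
```

```bash
python3 tgt.py; python3 - <<'E'
from h import *
s=robot.read_state();R=Ro.from_rotvec(s['orientation']).as_matrix()
im=robot.read_camera("side");cv2.imwrite("pics/side7.png",im[:,:,::-1])
im2=im[:,:,::-1].copy()
# overlay predicted pad yellow plate corners and lining outline
Rp=np.c_[R[:,1],-R[:,2],-R[:,0]];o=s['tool_pos']+R@[.0348,.0004,-.0014]
pts=lambda L:np.array([[proj(P("side"),o+Rp@(np.array(p)*.001))] for p in L])
big=cv2.resize(im2[130:260,210:360],None,fx=5,fy=5,interpolation=cv2.INTER_CUBIC)
for L,c in(([(-8,46,0),(-8,46,29),(-8,58.5,29),(-8,58.5,51),(-8,46,51),(-8,46,70),(0,46,70),(0,58.5,51),(0,58.5,29),(0,46,0)],(0,0,255)),([(8,42,10),(8,42,62),(8,-42,62),(8,-42,10)],(255,0,0))):
    q=pts(L);q=((q-[210,130]+.5)*5).astype(np.int32);cv2.polylines(big,[q],True,c,1)
cv2.imwrite("pics/s7z.png",big[:600])
print(s['dq'])
E
```

```text
21.35 [ 0.328  -0.1797  1.8153 -0.1374  1.1553  0.4044] [0.5783 0.2009 0.2327] 0.015849908554424173 [ 0.4385  0.667  -4.5607]
[[ 0.3661  0.9296 -0.0416]
 [-0.0078 -0.0416 -0.9991]
 [-0.9305  0.3661 -0.008 ]]
yaw of y -2.5633603514176326 lean: y_z 21.47540425443083 z_z -0.45607473200889526
roll rows -0.004579956072795932 TCP target [0.5788 0.2011 0.2346] delta rows [0.0165 0.0088 0.0635]
[-0.00121899 -0.00150624 -0.0013428  -0.00147527 -0.00177523  0.00151787]
```

View pics/s7z.png

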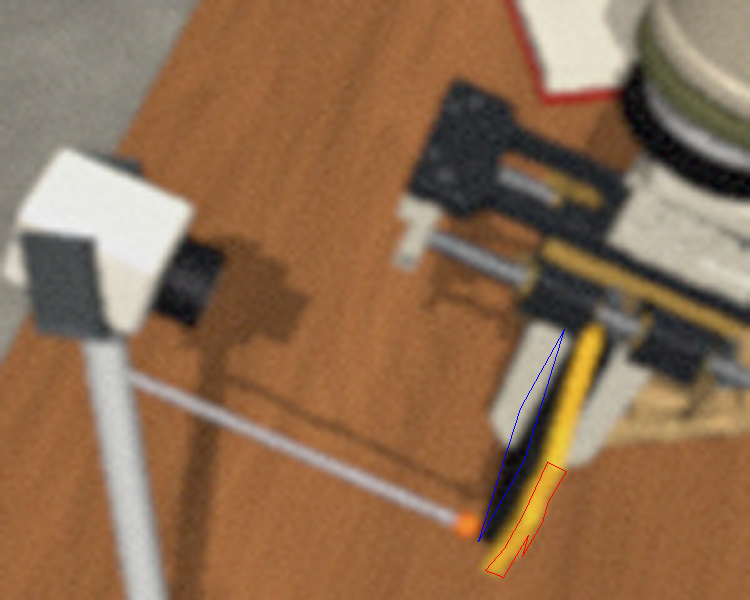

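```bash
python3 - <<'E'
from h import *
from scipy.optimize import least_squares
s=robot.read_state();R=Ro.from_rotvec(s['orientation']).as_matrix()
Rp=np.c_[R[:,1],-R[:,2],-R[:,0]];o=s['tool_pos']+R@[.0348,.0004,-.0014]
im=cv2.imread("pics/side7.png");h=cv2.cvtColor(im,cv2.COLOR_BGR2HSV)
m=cv2.inRange(h,(18,130,120),(35,255,255));m[:,:300]=m[:,:300];m[:190]=0;m[255:]=0;m[:,:295]=0;m[:,340:]=0
out=cv2.resize(im[185:255,295:345],None,fx=11,fy=8.5,interpolation=cv2.INTER_CUBIC)
ol=[(46,0),(46,29),(58.5,29),(58.5,51),(46,51),(46,70),(-46,70),(-46,51),(-58.5,51),(-58.5,29),(-46,29),(-46,0)]
for x,c in((-8,(0,0,255)),(0,(0,255,0))):
    q=np.array([proj(P("side"),o+Rp@(np.array([x,a,b])*.001)) for a,b in ol]);q=((q-[295,185]+.5)*[11,8.5]).astype(np.int32);cv2.polylines(out,[q.reshape(-1,1,2)],True,c,1)
q=np.array([proj(P("side"),o+Rp@(np.array(p)*.001)) for p in[(8,42,10),(8,42,62),(8,-42,62),(8,-42,10)]]);q=((q-[295,185]+.5)*[11,8.5]).astype(np.int32);cv2.polylines(out,[q.reshape(-1,1,2)],True,(255,0,0),1)
cv2.imwrite("pics/s7p.png",out);print(out.shape)
E
```

```text
(595, 550, 3)
```

View pics/s7p.png

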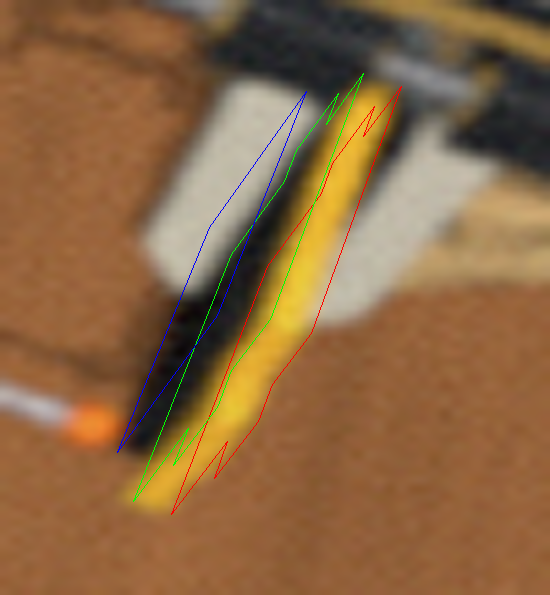

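play_rows:
  plan:
    - {"slide": [0.01,0,0.04],"roll": 0,"fingers": -1}
    - {"slide": [0,0,0],"roll": 0,"fingers": -1}
    - {"slide": [0,0,0],"roll": 0,"fingers": -1}
    - {"slide": [0,0,0],"roll": 0,"fingers": -1}
    - {"slide": [0,0,0],"roll": 0,"fingers": -1}

```text
t: 22.02
tool_pos: [0.5785, 0.2009, 0.2338]
orientation: [1.394, 0.908, -0.958]
force: [0.3, -0.7, -4.6]
opening: 0.0158
```

```bash
python3 tgt.py; python3 -c "
from h import *
im=robot.read_camera('top');cv2.imwrite('pics/t8.png',im[:,:,::-1])"; python3 tgt.py
```

```text
22.025 [ 0.3278 -0.1795  1.8131 -0.1372  1.1574  0.4038] [0.5785 0.2009 0.2338] 0.01577503473208449 [ 0.2619 -0.6668 -4.5846]
[[ 0.3659  0.9297 -0.0416]
 [-0.0079 -0.0416 -0.9991]
 [-0.9306  0.3659 -0.0079]]
yaw of y -2.5612344995679766 lean: y_z 21.465102967961467 z_z -0.45251167268829
roll rows -0.004845687554002942 TCP target [0.5788 0.2011 0.2346] delta rows [0.009  0.0096 0.0275]
22.075 [ 0.3278 -0.1795  1.8131 -0.1372  1.1575  0.4038] [0.5785 0.2009 0.2338] 0.015858765949648395 [ 0.0634 -0.7398 -4.3354]
[[ 0.3659  0.9297 -0.0416]
 [-0.0079 -0.0416 -0.9991]
 [-0.9306  0.3659 -0.0079]]
yaw of y -2.561147928639923 lean: y_z 21.464807566418358 z_z -0.4537529179130726
roll rows -0.004856508920009661 TCP target [0.5788 0.2011 0.2346] delta rows [0.0092 0.0088 0.0271]
```

View pics/t8.png

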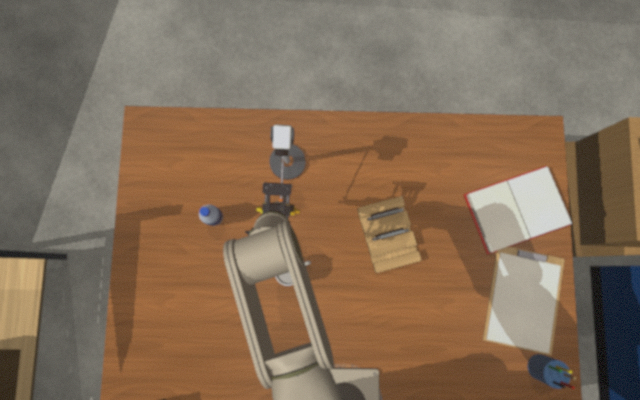

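The top view shows the pad held at about (278,210), just short of the inspection camera. The grey pads, mug, bottle and camera all stand where they did at the start. The arm is within 1 mm of its target and at rest, so I am handing in.

```bash
python3 -c "
from plant import robot
print(robot.close_job())"
```

```text
the job is handed in; nothing more can be done
None
```

I took the yellow pad out of the rack, tipped it back and held it still at the inspection camera's focus point. I handed the job in at about 22 s of the 46 s allowed.

**How it was tipped:** the moves only allow shifts and turns about the vertical. I got the tilt by pushing the arm past its outer reach, where the tool leans outward and keeps that lean afterwards.

**Last checks:**

| Quantity | Measured at hand-in | Wanted (from the pictures) |
|---|---|---|
| Tool position vs. target | about 1 mm off | 0 |
| Tilt | 21.5° | about 21.7° |
| Heading | -2.6° | -2.5° to -2.6° |

- **Measurement accuracy:** the focus point comes from picture fits with sub-pixel residuals, but the camera calibration is only good to about 2 mm. Overlaying the expected pad on the side view agreed to about 1–2 pixels (2–3 mm).
- **Grip and surroundings:** the grip was steady at 15.8 mm opening. The last top view shows the grey pads, mug, bottle and camera where they were.

**Doubts:**
- **Joint 2:** while I was undoing an early test tilt, it rested at its lower limit and read -0.892 against the stated -0.89. If that range is judged strictly, it could count as a joint passing its range.
- **Pad level:** my two estimates of how level the pad's long axis is disagree. One puts it nearly level, the other about 0.9° off.

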